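# Hold the burette upright over the nested beakers

### The job

Draw the short glass burette (the tube with the tap) out of its socket in the slanted red rack, turn it upright and hold it raised, its tip a few centimetres above the rims and centred over the mouth of the inner of the two nested beakers. It is thin glass: grip it gently, with about 20 to 40 N and never more than 60 N on a finger, do not knock or force it against the rack or the beakers, and leave everything else standing where it is. Finish while still holding it there, steady and upright; do not put it down or let go.

Things in the scene. Friction and masses are not known exactly. Their poses are not given: they have to be found in the camera images.
- rack: Fixed red plastic rack, 180 mm deep, 230 mm wide, 142 mm high, with three sockets 80 mm apart (y = -80, 0, 80 mm) for three tubes; any tube can be in any socket. Origin at its base under the middle socket; z up, y along the row; at yaw 0 x points away from the robot. Sockets and tubes lean 35 degrees, upper ends to -x: upward axis (-0.574, 0, 0.819) in this frame.
- rack_floor (a point): Centre of the middle socket's floor, 35 mm above the table. Each socket is 16 mm wide (y) by 17 mm and 58 mm deep along its slanted axis; its lower wall goes on as a slanted board to 140 mm along the axis, on which the tubes lie. A tube must be drawn up along that axis until its end is past the socket.
- burette: Short clear glass burette with black marks, 55 to 110 g, 240 mm long: round tube of diameter 14 mm (17 mm at the top rim, 6 mm in the lowest 12 mm) with a tap across it 71 mm above the tip, reaching 17 mm to -y and 26 mm (white key) to +y. Origin at the tip, z along the tube to its upper end. At the start it lies in a socket, tip on the socket floor, y along the rack's y.
- burette_grip (a point): Point on the burette's axis 205 mm above its tip, 35 mm below its top, free of the rack all round: a good place to grip, fingers closing along the rack's y, tool pointing down along the tube.
- burette_tip (a point): The centre of the burette's tip (lower end).
- test_tube: Plain glass test tube, diameter 14 mm, 158 mm long, in another socket. Origin at its lower end, z along it. Leave alone.
- bulb_tube: Glass drying tube, diameter 14 mm, 200 mm long, with a round bulb of diameter 32 mm centred 168 mm above its lower end, in another socket. Origin at its lower end, z along it. Leave alone.
- outer_beaker: Outer of the two nested glass beakers, loose on the table: diameter 64 mm, 78 mm high, wall 3 mm, inner floor 4 mm up. Origin at the centre of its underside, z up.
- inner_beaker: Inner of the two nested beakers, loose inside the outer: diameter 50 mm, 66 mm high, wall 3 mm (mouth 44 mm inside). Origin at the centre of its underside.
- inner_beaker_rim (a point): Centre of the inner beaker's mouth, at its rim: 70 mm above the table, 8 mm below the outer beaker's rim.
- single_beaker: A lone glass beaker, 60 mm wide, 80 mm high, empty, at the far side. Origin at the centre of its underside. Leave alone.
- flask: Conical glass flask, 82 mm wide at the foot, 110 mm high, at the far side. Origin at the centre of its underside. Leave alone.
- dish: Low white porcelain dish, 74 mm wide, 26 mm high, near the robot. Origin at the centre of its underside. Leave alone.
- amber_bottle: Amber glass bottle with a black cap, 66 mm wide, 160 mm high, at the right side. Origin at the centre of its underside. Leave alone.
- funnel: White porcelain Buchner funnel, 70 mm wide, 112 mm long, hanging stem down in a low red funnel rack (its rim 164 mm above the table) at the left side. Origin at the lower end of the stem. Leave alone.
There are look-alikes about, which are no part of the job. What is shaped like the burette but green is not meant. What is shaped like the outer_beaker but purple is not meant.

How it is judged:
By the outcome, as a careful person would: the job done as asked, in the order asked, and still so for the second after the job is handed in, while the arm keeps its last pose, push and grip.
It also fails if it takes over 51 s, if anything falls off the work surface, if the arm or the gripper's body presses on something with over 40 N, if the wrist force passes 120 N, or if a joint passes its speed limit or range.

### The arm

A 6-joint arm with a two-finger parallel gripper is mounted at the origin on the work surface. World frame = base frame: x ahead of the robot, y to its left, z up, the work surface at z = 0. Lengths are in mm, angles in rad, forces in N, time in s.
With the tool pointing down it reaches from about 350 to 950 mm from the base axis. Payload 17.4 kg.
Tool frame: the origin (TCP) lies between the finger pads, 19 mm behind the fingertips; this is the grasp point; z points along the fingers, y is the line along which they close (so a half turn about z gives the same grasp; the last joint's range is limited). The gripper opens to 93 mm and grips with 3 to 60 N. Pads are 15 mm wide; open, the fingers measure 128 mm over their backs; the gripper's body (75 mm by 188 mm) begins 65 mm behind the grasp point.
Start: joints at [1.167, 0.116, 1.442, -0, 1.584, -0.038], TCP at [241.453, 630.343, 237.446] pointing down, gripper open.
Joint ranges: [-2.83, 2.83], [-0.83, 2.19], [0.07, 2.5], [-1.14, 4.28], [0.01, 3], [-2.97, 2.97]. Speed limits (rad/s): [1.89, 1.89, 2.22, 3.14, 3.14, 3.14].

### API

Orientations are given as a unit quaternion [x, y, z, w].
In Python, from station import readout, cams, robot gives the robot as it stands. The module is installed in compiled form; this text tells all that it offers.
- The arm moves only by the tool move_arm, never from a script. Its argument "increments" is a list of rows, each a list of 2 entries, a list of its own where there are three numbers: the shift along the tool's x, y, z in mm, then the turn, a rotation vector about the tool's x, y, z in degrees. A call has 1 to 20 rows; each row shifts and turns the commanded pose from where the row before left it, along the tool's axes as they then stand; what a row does not reach is not made up. A row lasts 1/10 s, in which the tool goes at most 50 mm and 8.59 degrees, less where a joint would pass 70% of its speed; a pose out of reach is approached as far as the arm can. A call with a gripper value outside its range is refused whole. "hand" is the closure, from -1 (fully open) to 1 (shut), set as the call begins (left out, the last holds). The fingers move at their own pace and stop on an object; the grip force is fixed at half the most. Time passes only in rows, so rows that do not move let the fingers close. It gives the time, the measured TCP pose, the force, the opening and the grip force at its end, in the units of the state.
- readout.sense(): the state, without advancing time (a new reading comes with each control period).
- cams.camera(name): name is "side" or "top"; returns a dict with "pixels" (384x512x3 uint8, red, green, blue), "camera_matrix" (3x3 intrinsics, pixels), "R" (3x3) and "t" (3): a world point X has camera coordinates R X + t. Camera axes: x right, y down, z forward; pixel columns grow to the right and rows downward; lengths in mm; the calibration is good to about 2 mm. A picture is of the moment at which its call begins. There is no depth.
- robot.close_job(): hands the job in; it is judged then, once.
The state is a dict: "time_s": time; "q": joint angles; "joint_vel": joint speeds; "joint_efforts": joint torques, N m; "tool_pos": TCP position; "orientation": TCP orientation; "wrist_force": force on the tool from outside, world axes, zero at the start; "moment": the same for the moment, N m; "grip_width": finger opening in mm; "grasp_force": force on a finger pad.
Only numpy, scipy, OpenCV 4.12 (cv2) and the standard library are available. Lean on these libraries where they do the work, as an engineer would, in place of code of your own. Each camera call takes 0.05 s, during which the arm holds its last target. There are 200 camera calls.

## Working session

There is one attempt and no reset: what is moved stays moved. The work goes in short steps, Python scripts to look and compute and a tool call to move; the robot and the scene stay as the last step left them, time stands still between calls to the robot, and variables do not carry over. Pictures are saved under pics/ and viewed, at most 10 in all, crops included, and the job is handed in when it is done.

Besides the shell and the picture viewer there is one more tool, called after "Request:" as a command line: name --argument value ..., lists and objects as JSON in quotes. move_arm: Moves the arm, as the interface text tells. Its arguments: {"type":"object","properties":{"increments":{"type":"array"},"hand":{"type":"number"}},"required":["increments"]}

```bash
mkdir -p pics; cat > h.py <<'E'
import numpy as np, cv2
from scipy.spatial.transform import Rotation as Rn
from station import readout, cams, robot
def snap(n,f,crop=None,s=1.5):
    c=cams.camera(n); im=c["pixels"][:,:,::-1]
    np.savez(f"{n}.npz",K=c["camera_matrix"],R=c["R"],t=c["t"],im=im)
    if crop: x0,y0,x1,y1=crop; im=im[y0:y1,x0:x1]
    cv2.imwrite(f"pics/{f}.png",cv2.resize(im,None,fx=s,fy=s,interpolation=cv2.INTER_CUBIC))
def cam(n):
    d=np.load(f"{n}.npz"); return d["K"],d["R"],d["t"].ravel()
def proj(n,X):
    K,R,t=cam(n); p=(K@(R@np.atleast_2d(X).T+t[:,None])).T; return p[:,:2]/p[:,2:]
def ray(n,uv):
    K,R,t=cam(n); return -R.T@t, R.T@np.linalg.inv(K)@np.array([*uv,1.])
def onz(n,uv,z):
    o,d=ray(n,uv); return o+d*(z-o[2])/d[2]
E
python3 - <<'E'
from h import *
snap("side","s0"); snap("top","t0")
for n in("side","top"):
    K,R,t=cam(n); print(n,(-R.T@t).round(),K[0,0].round(),R.round(2).tolist())
print(readout.sense())
E
```

```text
side [ 420.  996. 1003.] 409.0 [[-0.98, -0.2, 0.02], [-0.14, 0.64, -0.75], [0.13, -0.74, -0.66]]
top [ 479.   10. 1545.] 384.0 [[-0.0, -1.0, -0.0], [-1.0, 0.0, -0.07], [0.07, 0.0, -1.0]]
{'time_s': 0.1, 'q': array([ 1.16720017e+00,  1.16463236e-01,  1.44216723e+00, -4.16503301e-05,
        1.58400700e+00, -3.78224534e-02]), 'joint_vel': array([-1.67936165e-03,  3.22052551e-04, -7.13244638e-05, -1.77112920e-03,
        1.18283858e-03,  8.21200435e-05]), 'joint_efforts': array([ 3.61854181e-03, -7.22897887e+01, -6.23860574e+01,  7.82738090e-02,
        2.27300014e-02, -5.96927930e-05]), 'tool_pos': array([241.40187293, 630.19311275, 236.78138744]), 'orientation': array([ 1.81869269e-01,  9.83322580e-01, -5.14289487e-04, -9.40470336e-05]), 'wrist_force': array([-0.77690589,  0.27892462,  1.00872   ]), 'moment': array([-0.03566867,  0.00024024,  0.01302591]), 'grasp_force': 0.0, 'grip_width': 92.974642612978}
```

View pics/s0.png

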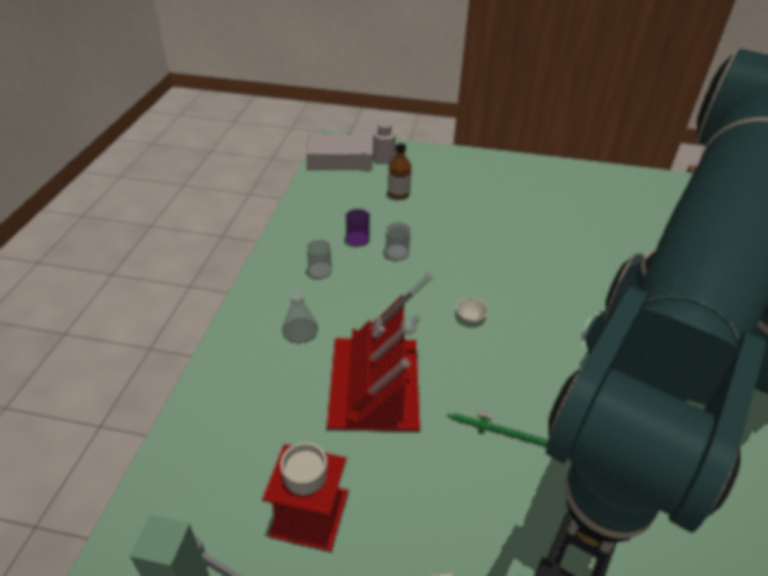

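View pics/t0.png

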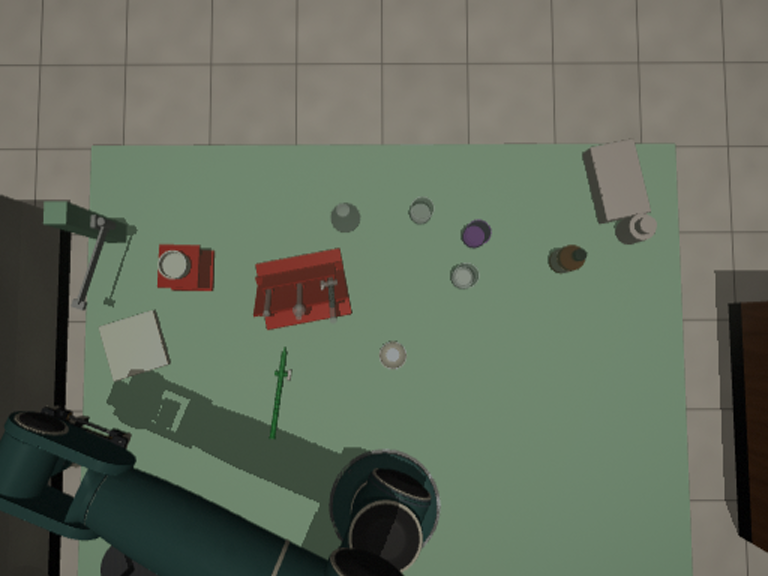

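The top picture (1.5x) shows three tubes in the rack. Candidates for the burette:
- Clear tube with a cross tap at (332,295), the right-hand socket. This is my choice.
- Bulb tube at (299,300).
- Test tube at (266,300).
- Green look-alike lying on the table at (282,390).

For the beakers, the double ring at (464,276) is the nested pair. The lone beaker is at (420,210) and the purple one at (476,234). I'll check both choices in close crops.

```bash
python3 - <<'E'
from h import *
a=np.load("top.npz")["im"]; b=np.load("side.npz")["im"]
r=lambda im,x,y,w,h,s:cv2.resize(im[y:y+h,x:x+w],None,fx=s,fy=s,interpolation=cv2.INTER_CUBIC)
cv2.imwrite("pics/c1.png",r(a,165,160,80,60,10))
cv2.imwrite("pics/c2.png",np.hstack([r(b,215,175,80,115,5),r(b,200,135,80,115,5)]))
cv2.imwrite("pics/c3.png",r(a,270,125,66,75,8))
E
```

```text
(no output)
```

View pics/c1.png

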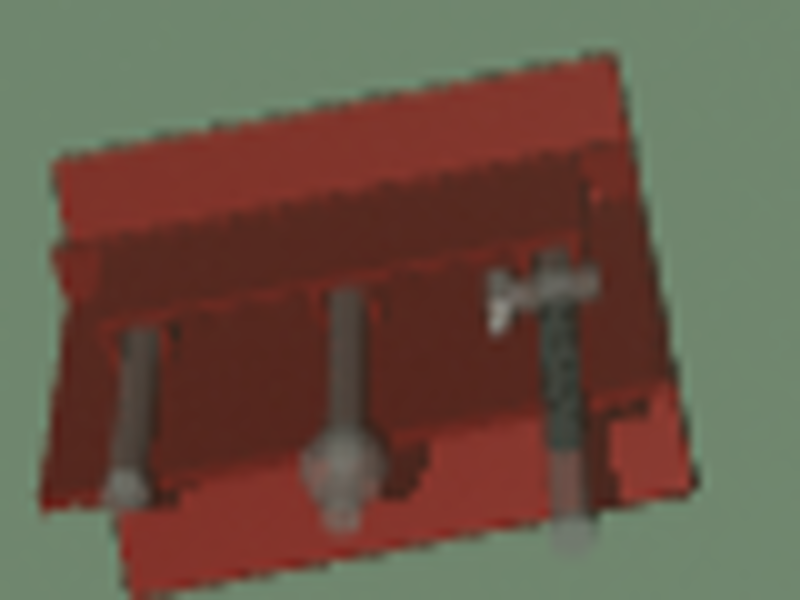

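View pics/c2.png

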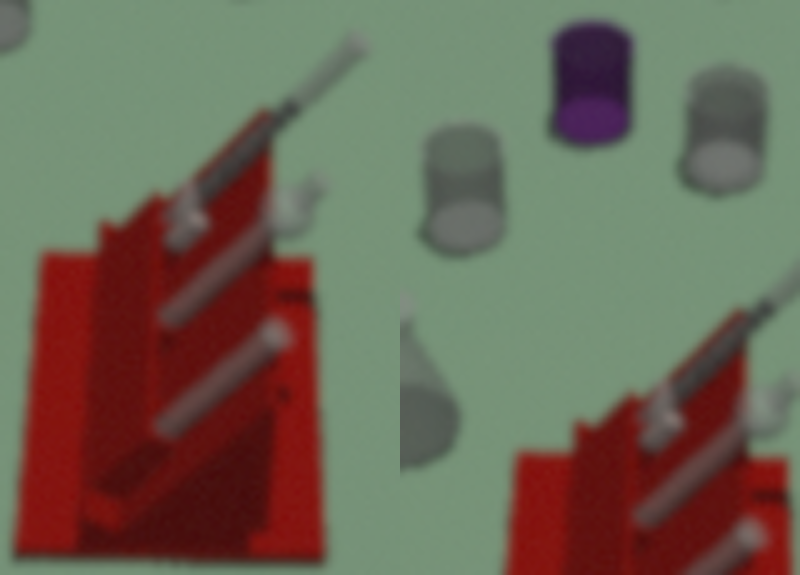

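View pics/c3.png

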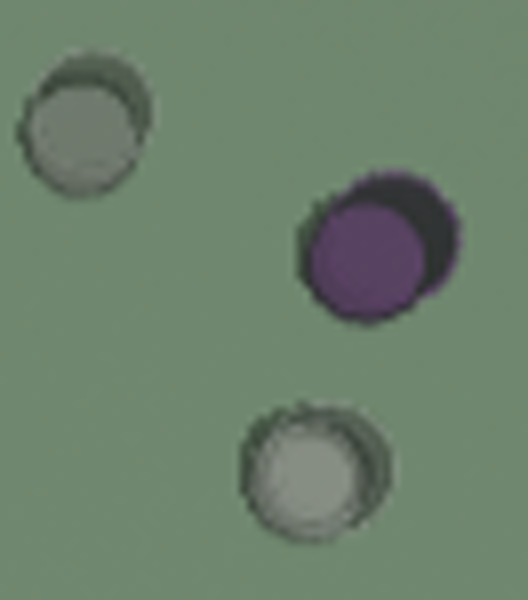

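The close crop (c1, 10x) confirms the burette: clear tube, black marks, tap with white key at (555,283), top rim at (573,535), in the right-hand socket at rack y = -80. In c3 the nested beakers have the double rim, with the bright inner floor at (306,475). The other clear beaker at (85,130) has a single wall. Next I'll fit the poses.

```bash
cat >> h.py <<'E'
from scipy.optimize import least_squares
AX=np.array([-np.sin(np.radians(35)),0,np.cos(np.radians(35))])
OFF=1.5*np.array([-.819,0,-.574])
def rk(p,X): return Rn.from_euler("z",p[2]).apply(X)+[p[0],p[1],0]
E
python3 - <<'E'
from h import *
f=lambda u,v,s,x,y:((u+.5)/s-.5+x,(v+.5)/s-.5+y)
T=lambda u,v:f(u,v,10,165,160); S=lambda u,v:f(u,v,5,215,175)
P=lambda y,l:np.array([0,y,35])+AX*l+OFF
obs=[("top",P(-80,240),T(573,533)),("top",P(-80,71),T(555,283)),("top",P(0,168),T(345,466)),("top",P(80,158),T(128,487)),
("side",P(-80,240),S(357,45)),("side",P(0,168),S(290,213)),("side",P(80,158),S(277,332))]
r=lambda p:np.concatenate([(proj(n,rk(p,X))[0]-uv) for n,X,uv in obs])
s=least_squares(r,[650,150,.19],x_scale=[100,100,.1]); print(s.x,r(s.x).reshape(-1,2).round(2).tolist())
p=s.x
g=rk(p,P(-80,205)); ax=Rn.from_euler("z",p[2]).apply(AX); print("grip",g,"axis",ax,"tip",rk(p,P(-80,0)))
# beakers: outline extremes
a=np.linspace(0,2*np.pi,90); C=lambda x,y,z,r:np.c_[x+r*np.cos(a),y+r*np.sin(a),0*a+z]
def ext(n,q):
    u=np.vstack([proj(n,C(*q,0,32)),proj(n,C(*q,78,32))]); return np.r_[u.min(0),u.max(0)]
t=np.r_[f(242,402,8,270,125),f(392,545,8,270,125)]
s2=np.r_[f(285,65,5,200-0,135),f(368,196,5,200,135)]
rb=lambda q:np.r_[ext("top",q)-t,ext("side",q)-s2]
b=least_squares(rb,[600,-100],x_scale=50); print("outer",b.x,rb(b.x).round(2)); print("top only",least_squares(lambda q:ext("top",q)-t,[600,-100],x_scale=50).x)
print("inner floor",onz("top",f(306,475,8,270,125),8))
E
```

```text
[6.05533492e+02 2.20079955e+02 1.89730597e-01] [[0.08, 0.25], [0.05, 0.22], [0.04, -0.06], [-0.15, 0.59], [0.3, -0.6], [-1.07, 0.16], [-0.0, 0.19]]
grip [503.94143545 119.10834069 202.06516908] axis [-0.56328365 -0.10817327  0.81915204] tip [619.41458418 141.2838601   34.139     ]
outer [ 597.89467128 -211.42533223] [-0.12  0.1   0.33  0.03 -0.63 -0.08  0.44  0.34]
top only [ 598.1623713  -210.99009212]
inner floor [ 600.74540123 -211.03450184    8.        ]
```

```bash
cat >> h.py <<'E'
G=np.array([504,119,202.]); Z=np.array([.5633,.1082,-.8192])
Y=np.array([-.1886,.9821,0]); RG=np.c_[np.cross(Y,Z),Y,Z]
RU=np.c_[np.cross(Y,[0,0,-1]),Y,[0,0,-1]]
def plan(pt,Rt,rotfirst=False):
    s=readout.sense(); R0=Rn.from_quat(s["orientation"]).as_matrix()
    rv=Rn.from_matrix(R0.T@Rt).as_rotvec(degrees=True)
    print("t",s["time_s"],"pos",s["tool_pos"].round(1),"shift in current",(R0.T@(pt-s["tool_pos"])).round(1),"shift in target",(Rt.T@(pt-s["tool_pos"])).round(1),"rot",rv.round(2),np.linalg.norm(rv).round(1), "F",s["wrist_force"].round(1),"grip",s["grip_width"].round(1),s["grasp_force"].round(1),"q",s["q"].round(2))
E
python3 - <<'E'
from h import *
plan(G-100*Z,RG)
E
```

```text
Traceback (most recent call last):
  File "h.py", line 27, in plan
    print("t",s["time_s"],"pos",s["tool_pos"].round(1),"shift in current",(R0.T@(pt-s["tool_pos"])).round(1),"shift in target",(Rt.T@(pt-s["tool_pos"])).round(1),"rot",rv.round(2),np.linalg.norm(rv).round(1), "F",s["wrist_force"].round(1),"grip",s["grip_width"].round(1),s["grasp_force"].round(1),"q",s["q"].round(2))
                                                                                                                                                                                                                                                      ^^^^^^^^^^^^^^^^^^^^^
AttributeError: 'float' object has no attribute 'round'
```

```bash
sed -i 's/s\["grip_width"\].round(1),s\["grasp_force"\].round(1)/round(s["grip_width"],1),round(s["grasp_force"],1)/' h.py
python3 - <<'E'
from h import *
plan(G-100*Z,RG)
E
```

```text
t 0.1 pos [241.4 630.2 236.8] shift in current [-379.3 -413.8  -46.7] shift in target [-112.3 -551.6   21.1] rot [ -9.78 -34.1  -30.8 ] 47.0 F [-0.8  0.3  1. ] grip 93.0 0.0 q [ 1.17  0.12  1.44 -0.    1.58 -0.04]
```

Request:
move_arm --increments '[[[-8,-9,-6],[0,0,0]],[[-16,-17,-8],[0,0,0]],[[-21,-23,-8],[0,0,0]],[[-21,-23,-8],[0,0,0]],[[-21,-23,-8],[0,0,0]],[[-21,-23,-8],[0,0,0]],[[-21,-23,0],[0,0,0]],[[-21,-23,0],[0,0,0]],[[-21,-23,0],[0,0,0]],[[-21,-23,0],[0,0,0]],[[-21,-23,0],[0,0,0]],[[-21,-23,0],[0,0,0]],[[-21,-23,0],[0,0,0]],[[-21,-23,0],[0,0,0]],[[-21,-23,0],[0,0,0]],[[-21,-23,0],[0,0,0]],[[-21,-23,0],[0,0,0]],[[-21,-23,0],[0,0,0]],[[-14,-15,0],[0,0,0]],[[-5,-5,0],[0,0,0]]]' --hand 0

```text
time_s: 2.1
tool_pos: [447.3, 106.2, 283.7]
orientation: [0.183, 0.983, -0.0, 0.0]
wrist_force: [-0.5, 0.1, 0.1]
grip_width: 46.3
grasp_force: 0.0
```

Request:
move_arm --increments '[[[0,0,0],[-0.39,-1.36,-1.23]],[[0,0,0],[-0.78,-2.73,-2.46]],[[0,0,0],[-0.78,-2.73,-2.46]],[[0,0,0],[-0.78,-2.73,-2.46]],[[0,0,0],[-0.78,-2.73,-2.46]],[[0,0,0],[-0.78,-2.73,-2.46]],[[0,0,0],[-0.78,-2.73,-2.46]],[[0,0,0],[-0.78,-2.73,-2.46]],[[0,0,0],[-0.78,-2.73,-2.46]],[[0,0,0],[-0.78,-2.73,-2.46]],[[0,0,0],[-0.78,-2.73,-2.46]],[[0,0,0],[-0.78,-2.73,-2.46]],[[0,0,0],[-0.78,-2.73,-2.46]],[[0,0,0],[0,0,0]],[[0,0,0],[0,0,0]],[[0,0,0],[0,0,0]]]'

```text
time_s: 3.7
tool_pos: [447.2, 108.6, 283.7]
orientation: [-0.09, 0.949, 0.029, 0.299]
wrist_force: [-0.0, 0.4, 1.4]
grip_width: 46.8
grasp_force: 0.0
```

```bash
python3 - <<'E'
from h import *
plan(G-100*Z,RG); plan(G,RG)
E
```

```text
t 3.7 pos [447.2 108.6 283.7] shift in current [-0.4 -0.5  0. ] shift in target [-0.4 -0.5  0. ] rot [ 0.01  0.02 -0.09] 0.1 F [-0.   0.4  1.4] grip 46.8 0.0 q [ 0.18 -0.79  2.14  0.01  1.18 -1.58]
t 3.7 pos [447.2 108.6 283.7] shift in current [ -0.4  -0.5 100. ] shift in target [ -0.4  -0.5 100.1] rot [ 0.01  0.02 -0.09] 0.1 F [-0.   0.4  1.4] grip 46.8 0.0 q [ 0.18 -0.79  2.14  0.01  1.18 -1.58]
```

Request:
move_arm --increments '[[[0,-0.5,5],[0,0,0]],[[0,0,10],[0,0,0]],[[0,0,12],[0,0,0]],[[0,0,12],[0,0,0]],[[0,0,12],[0,0,0]],[[0,0,12],[0,0,0]],[[0,0,12],[0,0,0]],[[0,0,12],[0,0,0]],[[0,0,8],[0,0,0]],[[0,0,5],[0,0,0]],[[0,0,0],[0,0,0]],[[0,0,0],[0,0,0]]]'

```text
time_s: 4.9
tool_pos: [503.8, 118.5, 201.9]
orientation: [-0.09, 0.949, 0.029, 0.3]
wrist_force: [-0.7, 0.2, 0.5]
grip_width: 46.5
grasp_force: 0.0
```

```bash
python3 - <<'E'
from h import *
plan(G,RG)
snap("side","x"); snap("top","y")
r=lambda n,x,y,w,h,s:cv2.resize(np.load(n+".npz")["im"][y:y+h,x:x+w],None,fx=s,fy=s,interpolation=cv2.INTER_CUBIC)
cv2.imwrite("pics/g1.png",np.hstack([r("side",245,150,66,80,6),r("top",190,165,66,80,6)]))
print(proj("side",G),proj("top",G))
E
```

```text
t 4.9 pos [503.8 118.5 201.9] shift in current [-0.3  0.4  0.1] shift in target [-0.3  0.4  0.1] rot [-0.    0.07 -0.07] 0.1 F [-0.7  0.2  0.5] grip 46.5 0.0 q [ 0.18 -0.62  2.18  0.01  0.96 -1.58]
[[278.64669075 190.24673025]] [[221.55410924 207.45914226]]
```

View pics/g1.png

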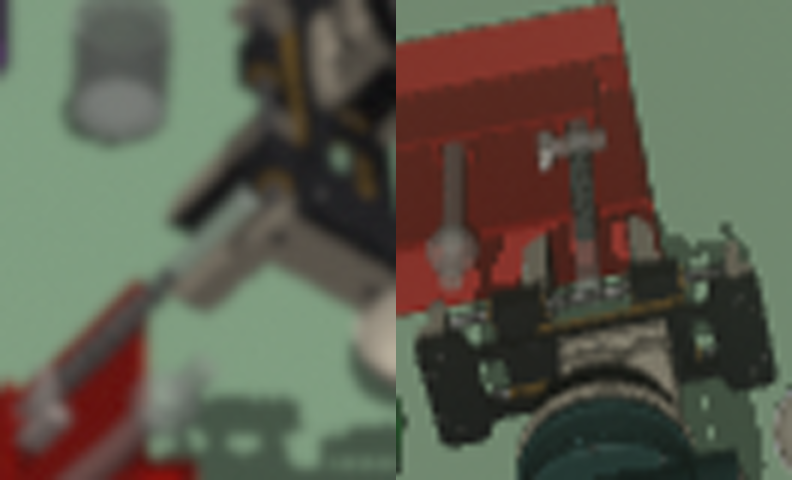

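The picture shows the burette centred between the fingers: in the top panel the fingers are at u = 536 and 640 and the tube is at 587. I'm closing on it.

Request:
move_arm --increments '[[[0,0,0],[0,0,0]],[[0,0,0],[0,0,0]],[[0,0,0],[0,0,0]],[[0,0,0],[0,0,0]],[[0,0,0],[0,0,0]],[[0,0,0],[0,0,0]],[[0,0,0],[0,0,0]],[[0,0,0],[0,0,0]],[[0,0,0],[0,0,0]],[[0,0,0],[0,0,0]]]' --hand 1

```text
time_s: 6.0
tool_pos: [503.8, 118.5, 201.6]
orientation: [-0.09, 0.949, 0.029, 0.3]
wrist_force: [-0.7, 0.1, 0.9]
grip_width: 15.0
grasp_force: 30.0
```

Request:
move_arm --increments '[[[0,0,-2],[0,0,0]],[[0,0,-3],[0,0,0]],[[0,0,-5],[0,0,0]],[[0,0,-5],[0,0,0]],[[0,0,0],[0,0,0]]]'

```text
time_s: 6.5
tool_pos: [495.2, 116.9, 214.9]
orientation: [-0.09, 0.949, 0.029, 0.3]
wrist_force: [-0.3, 0.4, -0.7]
grip_width: 15.2
grasp_force: 30.0
```

```bash
python3 - <<'E'
from h import *
plan(G-85*Z,RG); print(readout.sense()["moment"])
E
```

```text
t 6.5 pos [495.2 116.9 214.9] shift in current [ -0.1   0.4 -69.2] shift in target [  0.    0.4 -69.3] rot [-0.    0.12 -0.07] 0.1 F [-0.3  0.4 -0.7] grip 15.2 30.0 q [ 0.18 -0.65  2.18  0.01  1.   -1.58]
[-0.02447953  0.26746724 -0.068911  ]
```

Request:
move_arm --increments '[[[0,0,-5],[0,0,0]],[[0,0,-8],[0,0,0]],[[0,0,-8],[0,0,0]],[[0,0,-8],[0,0,0]],[[0,0,-8],[0,0,0]],[[0,0,-8],[0,0,0]],[[0,0,-8],[0,0,0]],[[0,0,-8],[0,0,0]],[[0,0,-6],[0,0,0]],[[0,0,-3],[0,0,0]],[[0,0,0],[0,0,0]]]'

```text
time_s: 7.6
tool_pos: [455.8, 109.3, 271.6]
orientation: [-0.09, 0.949, 0.029, 0.3]
wrist_force: [0.4, 0.6, -1.5]
grip_width: 15.0
grasp_force: 30.0
```

```bash
python3 - <<'E'
from h import *
plan(np.array([600,-211,330.]),RG)
snap("side","x"); snap("top","y")
r=lambda n,x,y,w,h,s:cv2.resize(np.load(n+".npz")["im"][y:y+h,x:x+w],None,fx=s,fy=s,interpolation=cv2.INTER_CUBIC)
cv2.imwrite("pics/g2.png",np.hstack([r("side",225,130,90,100,4),r("top",190,155,66,100,4)]))
E
```

```text
t 7.6 pos [455.8 109.3 271.6] shift in current [-100.4 -341.6   -1.1] shift in target [-100.  -341.7   -1.2] rot [-0.    0.08 -0.07] 0.1 F [ 0.4  0.6 -1.5] grip 15.0 30.0 q [ 0.18 -0.77  2.15  0.01  1.15 -1.58]
```

View pics/g2.png

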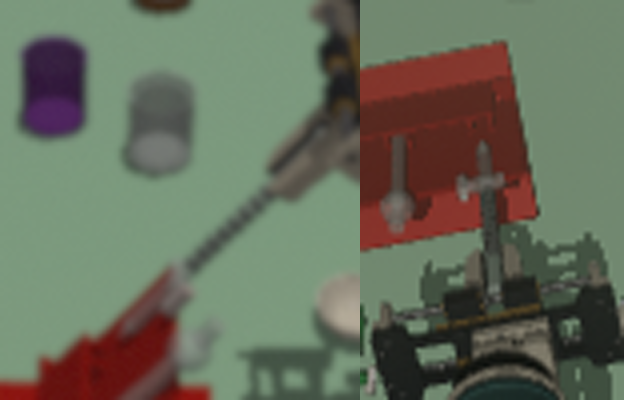

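The burette came out along the axis and its tip is clear of the socket. I'll lift it off the board normal, then carry it across.

Request:
move_arm --increments '[[[-3,0,0],[0,0,0]],[[-7,0,0],[0,0,0]],[[-10,0,0],[0,0,0]],[[-10,0,0],[0,0,0]],[[-10,0,0],[0,0,0]],[[-10,0,0],[0,0,0]],[[-10,0,0],[0,0,0]],[[-10,0,0],[0,0,0]],[[-10,0,0],[0,0,0]],[[-10,0,0],[0,0,0]],[[-7,0,0],[0,0,0]],[[-3,0,0],[0,0,0]]]'

```text
time_s: 8.9
tool_pos: [536.8, 124.7, 328.9]
orientation: [-0.09, 0.949, 0.029, 0.3]
wrist_force: [0.4, 0.4, -0.9]
grip_width: 15.2
grasp_force: 30.0
```

Request:
move_arm --increments '[[[0,-5,0],[0,0,0]],[[0,-11,0],[0,0,0]],[[0,-17,0],[0,0,0]],[[0,-20,0],[0,0,0]],[[0,-20,0],[0,0,0]],[[0,-20,0],[0,0,0]],[[0,-20,0],[0,0,0]],[[0,-20,0],[0,0,0]],[[0,-20,0],[0,0,0]],[[0,-20,0],[0,0,0]],[[0,-20,0],[0,0,0]],[[0,-20,0],[0,0,0]],[[0,-20,0],[0,0,0]],[[0,-20,0],[0,0,0]],[[0,-20,0],[0,0,0]],[[0,-20,0],[0,0,0]],[[0,-20,0],[0,0,0]],[[0,-16,0],[0,0,0]],[[0,-9,0],[0,0,0]],[[0,-4,0],[0,0,0]]]'

```text
time_s: 10.9
tool_pos: [600.4, -212.0, 328.1]
orientation: [-0.089, 0.949, 0.029, 0.3]
wrist_force: [-0.2, 0.6, -0.2]
grip_width: 14.8
grasp_force: 30.0
```

```bash
python3 - <<'E'
from h import *
plan(np.array([600,-211,320.]),RU)
E
```

```text
t 10.9 pos [ 600.4 -212.   328.1] shift in current [4.8 1.1 6.6] shift in target [0.2 1.1 8.1] rot [ 2.000e-02  3.503e+01 -1.100e-01] 35.0 F [-0.2  0.6 -0.2] grip 14.8 30.0 q [-0.55 -0.27  1.74  0.43  1.22 -2.37]
```

Request:
move_arm --increments '[[[0,0,0],[0,1,0]],[[0,0,0],[0,2,0]],[[0,0,0],[0,2.5,0]],[[0,0,0],[0,2.5,0]],[[0,0,0],[0,2.5,0]],[[0,0,0],[0,2.5,0]],[[0,0,0],[0,2.5,0]],[[0,0,0],[0,2.5,0]],[[0,0,0],[0,2.5,0]],[[0,0,0],[0,2.5,0]],[[0,0,0],[0,2.5,0]],[[0,0,0],[0,2.5,0]],[[0,0,0],[0,2.5,0]],[[0,0,0],[0,2.5,0]],[[0,0,0],[0,1.5,0]],[[0,0,0],[0,0.5,0]],[[0,0,0],[0,0,0]],[[0,0,0],[0,0,0]],[[0,0,0],[0,0,0]],[[0,0,0],[0,0,0]]]'

```text
time_s: 12.9
tool_pos: [600.2, -211.4, 328.5]
orientation: [-0.094, 0.996, 0.0, 0.001]
wrist_force: [0.2, 0.3, -0.5]
grip_width: 14.7
grasp_force: 30.0
```

```bash
python3 - <<'E'
from h import *
plan(np.array([600,-211,320.]),RU)
snap("side","x"); snap("top","y")
r=lambda n,x,y,w,h,s:cv2.resize(np.load(n+".npz")["im"][y:y+h,x:x+w],None,fx=s,fy=s,interpolation=cv2.INTER_CUBIC)
T=readout.sense()["tool_pos"]
print(proj("side",np.array([T,T-[0,0,205],T+[0,0,35],[600,-211,70]])),proj("top",[T-[0,0,205]]))
cv2.imwrite("pics/g3.png",np.hstack([r("side",225,70,80,120,5),r("top",265,130,80,120,5)]))
E
```

```text
t 12.9 pos [ 600.2 -211.4  328.5] shift in current [0.2 0.5 8.5] shift in target [0.1 0.5 8.5] rot [ 0.03  0.07 -0.08] 0.1 F [ 0.2  0.3 -0.5] grip 14.7 30.0 q [-0.38  0.02  1.39  0.    1.72 -2.14]
[[267.32392035  92.53410004]
 [264.90574597 142.64748596]
 [267.78537846  82.97100614]
 [264.40528834 154.33747072]] [[312.35269506 181.59068942]]
```

View pics/g3.png

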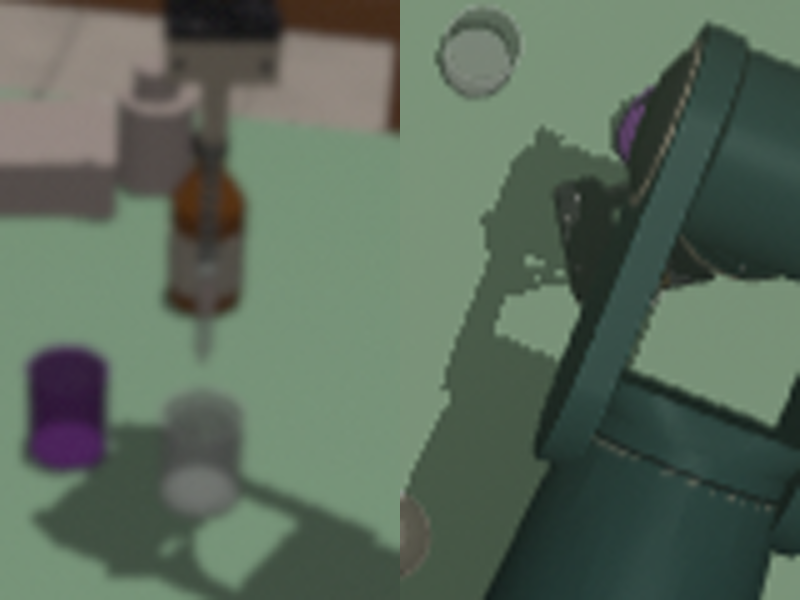

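The side panel shows the burette upright, with its tip at (203,360) over the nested mouth at (202,415). That agrees with the predicted tip to within about a pixel. I'll lower it slightly and let it settle.

Request:
move_arm --increments '[[[0,0.5,1],[0,0,0]],[[0,0,2],[0,0,0]],[[0,0,3],[0,0,0]],[[0,0,3],[0,0,0]],[[0,0,2],[0,0,0]],[[0,0,1],[0,0,0]],[[0,0,0],[0,0,0]],[[0,0,0],[0,0,0]],[[0,0,0],[0,0,0]],[[0,0,0],[0,0,0]],[[0,0,0],[0,0,0]],[[0,0,0],[0,0,0]],[[0,0,0],[0,0,0]],[[0,0,0],[0,0,0]]]'

```text
time_s: 14.4
tool_pos: [600.3, -210.8, 316.3]
orientation: [-0.094, 0.996, 0.0, 0.0]
wrist_force: [0.1, 0.2, 0.2]
grip_width: 14.9
grasp_force: 30.0
```

```bash
python3 - <<'E'
from h import *
plan(np.array([600,-211,318.]),RU)
print(robot.close_job())
E
```

```text
t 14.4 pos [ 600.3 -210.8  316.3] shift in current [ 0.4 -0.1 -1.7] shift in target [ 0.4 -0.1 -1.7] rot [ 0.04  0.04 -0.06] 0.1 F [0.1 0.2 0.2] grip 14.9 30.0 q [-0.38  0.02  1.41  0.    1.71 -2.14]
the job is handed in; nothing more can be done
None
```

The job is handed in at 14.4 s: the burette is held upright at 30 N, its tip centred over the inner beaker's mouth and, by calculation, about 33 mm above the outer rim and 41 mm above the inner.

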